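# Put the seasonings back into their stands

### The job

Put the four seasonings away, one after another: one spice jar into each well of the jar tray (the wooden block with two equal round wells), the small glass salt shaker into the narrow well and the tall brown pepper mill into the wide well of the salt-and-pepper stand (the wooden block with two unequal wells). Keep each of them upright all the way and leave all four standing straight on the floor of their wells, let go and at rest. Leave the mug and the lemon where they are.

Things in the scene. Friction and masses are not known exactly. Their poses are not given: they have to be found in the camera images.
- jar_1: a spice jar: round glass jar, 44 mm across (nearly straight-sided), 87 mm tall, brownish filling, standing upright on the worktop with its black lid (15 mm) on top. About 0.1 kg. Origin: centre of its underside; z up.
- jar_2: the other spice jar, same shape and size, and interchangeable with the first. (More such jars lie in the wooden rack, 0.3 m tall, at the back left of the worktop; those are not part of the job.) Origin: centre of its underside; z up.
- salt_shaker: salt shaker: small clear glass shaker with a domed grey metal cap, 90 mm tall, round, 44 mm across at most, cap 34 mm wide above 74 mm. About 0.1 kg. Grip it about 50 mm up. Origin: centre of its underside; z up.
- pepper_mill: pepper mill: tall turned dark-brown wooden mill, 170 mm tall, foot 58 mm across; its round head, 49 mm across, spans 123 to 159 mm above the foot and is the place to grip; a small metal knob tops it. The head does not turn. About 0.18 kg. Origin: centre of its underside; z up.
- jar_tray: jar tray: light wooden block, fixed to the worktop, 78 mm (x) by 156 mm (y) by 24 mm tall, with two equal round wells 56 mm in diameter at y = +39 mm and y = -39 mm in its own frame (x = 0). Well floors are 10 mm above the worktop (14 mm deep). Origin: centre of its underside; z up, y along its length.
- cruet_stand: salt-and-pepper stand: light wooden block, fixed to the worktop, 88 mm (x) by 172 mm (y) by 24 mm tall, with a wide round well, 70 mm in diameter, at y = +40 mm and a narrow one, 56 mm in diameter, at y = -48 mm in its own frame (x = 0). Well floors are 10 mm above the worktop (14 mm deep). Origin: centre of its underside; z up, y along its length.
- mug: bystander: loose white mug, 84 mm across, 115 mm over its handle, 92 mm tall, at the back of the worktop. Origin: centre of its underside. (A wall cabinet, 0.6 m above the worktop, begins at about x = 0.55 m: over the two blocks and the mug keep the wrist low, and lift high only nearer the robot.)
- lemon: bystander: loose lemon, 83 x 58 x 58 mm, lying at the back of the worktop. Origin: underside.
Things that resemble listed ones, but are neither listed nor needed, are in the scene too. What is shaped like the jar_2 but pink is not meant. What is shaped like the pepper_mill but blue is not meant.

How it is judged:
By the outcome, as a careful person would: the job done as asked, in the order asked, and still so for the second after the job is handed in, with the robot touching nothing.
It also fails if it takes over 106 s, if anything falls off the work surface, if the arm or the gripper's body presses on something with over 40 N, if the wrist force passes 120 N, or if a joint passes its speed limit or range.

### The arm

A 6-joint arm with a two-finger parallel gripper is mounted at the origin on a cart in front of the work surface, level with it; the furniture and walls round the work are solid. World frame = base frame: x ahead of the robot, y to its left, z up, the work surface at z = 0. Lengths are in m, angles in rad, forces in N, time in s.
With the tool pointing down it reaches from about 0.3 to 0.85 m from the base axis. Payload 5.4 kg.
Tool frame: the origin (TCP) lies on the centre line of the jaws, within the pads' length; the fingertips stand 17 mm ahead of it and the grasp point (between the pads) lies 2 mm behind it; z points along the fingers, y is the direction in which the jaws open and shut (so a half turn about z gives the same grasp; the last joint's range is limited). The gripper opens to 85 mm and grips with 20 to 120 N. Pads are 22 mm wide; open, the fingers measure 114 mm over their backs; the gripper's body (76 mm by 85 mm) begins 54 mm behind the grasp point. The pads swing forward as they close: fully open they stand 13 mm farther back than shut.
Start: joints at [0.941, 0.158, 1.597, -0, 1.386, -0.21], TCP at [0.234, 0.525, 0.248] pointing down, gripper open.
Joint ranges: [-2.91, 2.91], [-0.94, 2.29], [0.18, 2.7], [-1.29, 4.43], [0.17, 2.64], [-3, 3]. Speed limits (rad/s): [2.57, 2.57, 3.14, 3.14, 3.14, 3.14].

### API

Orientations are given as a unit quaternion [x, y, z, w].
In Python, from station import observe, grab_frame, finish_job gives the robot as it stands.
- The arm moves only by the shell command python3 -m jog 'ROWS' [FORCE]. ROWS is JSON, a list that holds one entry, the list of rows, each a list of 5 numbers: the finger opening in mm, from 0 to 85.4, then the shift along the tool's x, y, z in mm, then the turn about the tool's z in rad. A call has exactly 8 rows; each row is the pose to reach, as a shift and turn from the pose measured when the call began, along the tool's axes at that moment; what a row does not reach only later rows make up. A row lasts 1/12 s, in which the tool goes at most 41.7 mm and 7.16 degrees, less where a joint would pass 70% of its speed; a pose out of reach is approached as far as the arm can. A call with a gripper value outside its range is refused whole. The fingers move at their own pace and stop on an object; FORCE is the grip in N (left out, the last holds). Time passes only in rows, so rows that repeat a pose let the fingers close, or fill a call up. It gives the time, the measured TCP pose, the force and the opening at its end, in the units of the state.
- observe(): the state, without advancing time (a new reading comes with each control period).
- grab_frame(name): name is "scene" or "side" or "wrist"; returns a dict with "img" (400x640x3 uint8, blue, green, red), "K" (3x3 intrinsics, pixels), "k1" (the pictures are not rectified: a ray, as slopes to the right and down, at radius r is drawn at 1 + k1 r^2 times it, then the intrinsics apply), "eye" and "orientation" of the camera in the world. Camera axes: x right, y down, z forward; pixel columns grow to the right and rows downward; lengths in m; the calibration is good to about 2 mm. A picture is of the moment at which its call begins. There is no depth.
- finish_job(): hands the job in, once; it reports no verdict.
The state is a dict: "time_s": time; "q": joint angles; "dq": joint speeds; "joint_torque": joint torques, N m; "ee_pos": TCP position; "tool_rot": TCP orientation; "wrist_force": force on the tool from outside, world axes, zero at the start; "ft_torque": the same for the moment, N m; "finger_gap": finger opening in m.
Only numpy, scipy, OpenCV 4.12 (cv2) and the standard library are available. Lean on these libraries where they do the work, as an engineer would, in place of code of your own. Each camera call takes 0.05 s, during which the arm holds its last target. There are 200 camera calls.

## Working session

There is one attempt and no reset: what is moved stays moved. The work goes in short steps, Python scripts to look and compute and a shell command to move; the robot and the scene stay as the last step left them, time stands still between calls to the robot, and variables do not carry over. Pictures are saved under pics/ and viewed, about 12 in all and at most 16, crops included, and the job is handed in when it is done.

```bash
mkdir -p pics
cat > h.py <<'E'
import numpy as np, cv2
from station import observe, grab_frame
from scipy.spatial.transform import Rotation as R
def grab(n):
    f=grab_frame(n); np.savez(f'{n}.npz',**{k:np.array(v) for k,v in f.items()}); return f
def load(n): return dict(np.load(f'{n}.npz'))
def ray(f,u,v):
    K=np.array(f['K']); d=np.array([(u-K[0,2])/K[0,0],(v-K[1,2])/K[1,1]]); s=d.copy()
    for _ in range(20): s=d/(1+float(f['k1'])*(s@s))
    return np.array(f['eye']),R.from_quat(f['orientation']).apply([*s,1]) if np.array(f['orientation']).shape==(4,) else np.array(f['orientation'])@np.array([*s,1])
def onz(f,u,v,z):
    e,d=ray(f,u,v); return e+d*(z-e[2])/d[2]
def proj(f,p):
    o=np.array(f['orientation']); r=R.from_quat(o) if o.shape==(4,) else R.from_matrix(o)
    c=r.inv().apply(np.array(p)-np.array(f['eye'])); s=c[:2]/c[2]; s=s*(1+float(f['k1'])*(s@s)); K=np.array(f['K']); return np.array([K[0,0]*s[0]+K[0,2],K[1,1]*s[1]+K[1,2]])
def totool(dw):
    return R.from_quat(observe()['tool_rot']).inv().apply(dw)*1000
E
python3 - <<'E'
from h import *
for n in ['scene','side','wrist']:
    f=grab(n); print(n,f['eye'],f['orientation'],f['K'],f['k1'])
a=load('scene')['img'];b=load('side')['img']
cv2.imwrite('pics/a1.png',a);cv2.imwrite('pics/a2.png',b)
s=observe();print(s['ee_pos'],s['tool_rot'],s['finger_gap'],s['time_s'])
print(R.from_quat(s['tool_rot']).as_matrix().round(3))
E
```

```text
scene [ 0.01111676 -0.01261873  0.6805445 ] [-0.53346251  0.76619522 -0.29190098  0.2077413 ] [[387.08413313   0.         317.44750935]
 [  0.         387.08413313 201.64545851]
 [  0.           0.           1.        ]] -0.0367534253404044
side [ 0.22530636 -0.51893321  0.85017912] [ 0.90187828 -0.35573761  0.08854461 -0.22853047] [[520.75411536   0.         318.19670658]
 [  0.         520.75411536 195.73637382]
 [  0.           0.           1.        ]] 0.034546351294056
wrist [0.17095628 0.55379445 0.3719839 ] [0.83083014 0.5391429  0.07452011 0.11615926] [[357.62280159   0.         318.75260535]
 [  0.         357.62280159 202.39722126]
 [  0.           0.           1.        ]] -0.023622586658739623
[0.23409825 0.52470195 0.24753865] [ 2.08363923e-01  9.78051084e-01 -6.79879014e-04 -3.00079795e-04] 0.0854389561293836 0.15
[[-0.913  0.408 -0.001]
 [ 0.408  0.913 -0.001]
 [ 0.    -0.001 -1.   ]]
```

View pics/a1.png

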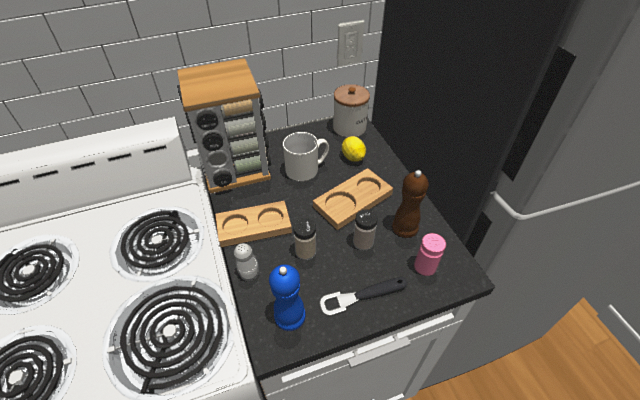

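View pics/a2.png

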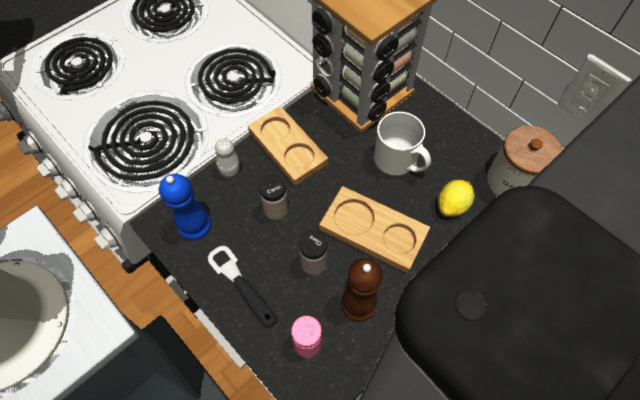

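The scene view shows the jar tray at about (254,222), the unequal stand at (353,197), the dark-lidded jars at (305,240) and (365,230), the shaker at (246,262) and the brown mill at (410,205). The pink jar at (430,255) and blue mill at (288,297) are decoys. I'll confirm this in enlarged crops.

Run:
```python
from h import *
for n,(x0,y0,x1,y1),k,o in [('scene',(210,160,450,310),3.3,'b1'),('side',(190,100,450,360),2.3,'b2')]:
    c=cv2.resize(load(n)['img'][y0:y1,x0:x1],None,fx=k,fy=k,interpolation=cv2.INTER_CUBIC)
    for x in range(x0,x1,20):
        cv2.line(c,(int((x-x0)*k),0),(int((x-x0)*k),4),(0,255,0),1);cv2.putText(c,str(x),(int((x-x0)*k),14),0,.35,(0,255,0),1)
    for y in range(y0,y1,20): cv2.line(c,(0,int((y-y0)*k)),(5,int((y-y0)*k)),(0,255,0),1);cv2.putText(c,str(y),(6,int((y-y0)*k)+4),0,.35,(0,255,0),1)
    cv2.imwrite(f'pics/{o}.png',c)
```

```text
(no output)
```

View pics/b1.png

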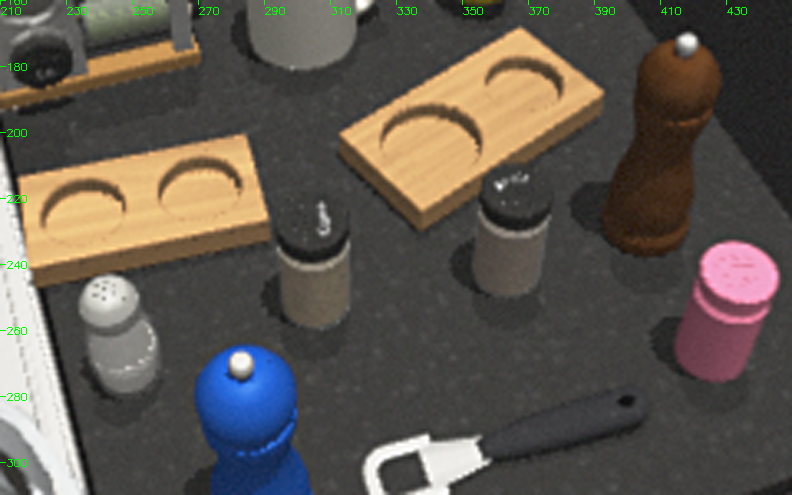

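View pics/b2.png

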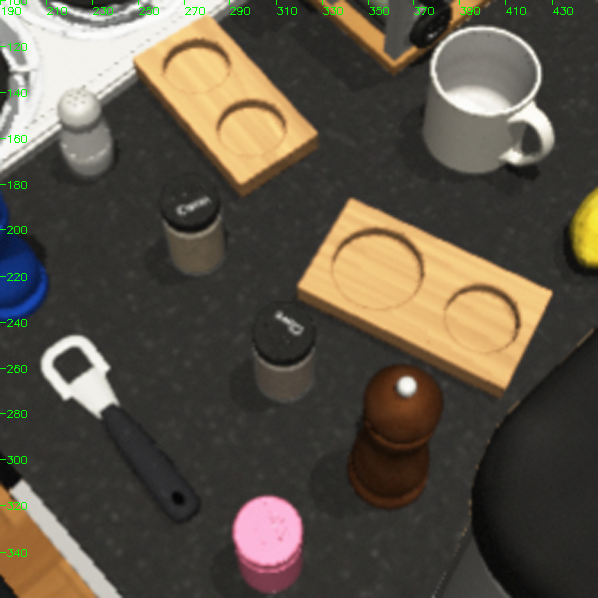

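Confirmed by colour. The two greyish-brown jars with black lids and the dark-brown mill are the ones meant; the pink jar and blue mill are not. Next I cast rays.

Run:
```python
from h import *
S,D=load('scene'),load('side')
s=lambda x,y:(210+x/3.3-.35,160+y/3.3-.35); d=lambda x,y:(190+x/2.3-.3,100+y/2.3-.3)
for n,a,b in [('tray L',(83,210),(197,67)),('tray R',(200,187),(252,128.5)),('wide',(431,140),(377.5,270)),('narrow',(525,88),(482,319))]:
    print(n,onz(S,*s(*a),.024)[:2].round(4),onz(D,*d(*b),.024)[:2].round(4))
def base(f,p,r):
    q=onz(f,*p,0); u=(q-f['eye'])[:2]; return (q[:2]+r*u/np.linalg.norm(u)).round(4)
for n,a,b,r in [('jarA',(316,327),(197,275),.022),('jarB',(507,295),(286,402),.022),('salt',(125,394),(88,179),.02),('mill',(648,255),(389,508),.029)]:
    print(n,base(S,s(*a),r),base(D,d(*b),r))
print('knob',onz(S,*s(686,45),.165)[:2],onz(D,*d(406,386),.165)[:2])
print('blueknob',onz(S,*s(240,363),.165)[:2])
print('opener', onz(S,*s(640,405),.0)[:2],'pink',base(S,s(710,380),.022))
```

```text
tray L [ 0.5709 -0.0213] [ 0.5678 -0.0267]
tray R [ 0.563  -0.0992] [ 0.5605 -0.1039]
wide [ 0.548  -0.2602] [ 0.5446 -0.2653]
narrow [ 0.5707 -0.3424] [ 0.573  -0.3477]
jarA [ 0.4669 -0.1465] [ 0.4587 -0.1452]
jarB [ 0.4448 -0.2753] [ 0.4414 -0.2723]
salt [ 0.4603 -0.0154] [ 0.447  -0.0181]
mill [ 0.4445 -0.3837] [ 0.4515 -0.3821]
knob [ 0.4493804  -0.37424899] [ 0.44767296 -0.3755432 ]
blueknob [ 0.33383318 -0.06934745]
opener [ 0.32426237 -0.30549895] pink [ 0.3394 -0.3704]
```

```bash
cat >> h.py <<'E'
def plan(p,yaw=None):
    """shift (mm, tool axes) and turn to TCP p, with tool x at yaw deg in world"""
    s=observe(); r=R.from_quat(s['tool_rot']).as_matrix(); x=r[:,0]
    sh=r.T@(np.array(p)-s['ee_pos'])*1000
    t=0 if yaw is None else -np.deg2rad((yaw-np.rad2deg(np.arctan2(x[1],x[0]))+180)%360-180)
    print('shift',sh.round(1),'turn',round(t,3),'rows',np.linalg.norm(sh)/41.7,abs(t)/.125, 'tcp',np.array(s['ee_pos']).round(4),'t',s['time_s'],'gap',round(s['finger_gap'],4),'F',np.array(s['wrist_force']).round(1))
E
python3 - <<'E'
from h import *
S=load('scene')
s=lambda x,y:(210+x/3.3-.35,160+y/3.3-.35)
print('rack front',onz(S,*s(0,105),0),onz(S,*s(200,65),0),'mug front',onz(S,*s(302,68),0))
plan([.462,-.146,.2],90)
E
```

```text
rack front [0.71108022 0.01527138 0.        ] [ 0.69946289 -0.13458722  0.        ] mug front [ 0.66923624 -0.20594381  0.        ]
shift [-481.5 -519.5   48.1] turn 1.151 rows 17.02536968110628 9.207938019831921 tcp [0.2341 0.5247 0.2475] t 0.15 gap 0.0854 F [-0.1 -0.   0.4]
```

```bash
python3 -m jog '[[[85,-480,-520,0,1.15],[85,-480,-520,0,1.15],[85,-480,-520,0,1.15],[85,-480,-520,0,1.15],[85,-480,-520,0,1.15],[85,-480,-520,0,1.15],[85,-480,-520,0,1.15],[85,-480,-520,0,1.15]]]' 30; python3 -c "
from h import *
plan([.462,-.146,.2],90)"
```

```text
time_s: 0.82
ee_pos: [0.3407, 0.2074, 0.2481]
tool_rot: [0.654, 0.757, -0.001, 0.0]
wrist_force: [1.3, 0.1, -0.2]
finger_gap: 0.0848
shift [-367.2   68.8   48.4] turn 0.145 rows 9.033189948749651 1.1636139114738748 tcp [0.3407 0.2074 0.2481] t 0.8167 gap 0.0848 F [ 1.3  0.1 -0.2]
```

```bash
python3 -m jog '[[[85,-367,69,48,0.145],[85,-367,69,48,0.145],[85,-367,69,48,0.145],[85,-367,69,48,0.145],[85,-367,69,48,0.145],[85,-367,69,48,0.145],[85,-367,69,48,0.145],[85,-367,69,48,0.145]]]';python3 -m jog '[[[85,-40,7,5,0],[85,-40,7,5,0],[85,-40,7,5,0],[85,-40,7,5,0],[85,-40,7,5,0],[85,-40,7,5,0],[85,-40,7,5,0],[85,-40,7,5,0]]]'; python3 -c "
from h import *
plan([.462,-.146,.2],90)
f=grab('wrist');cv2.imwrite('pics/c1.png',f['img'])
print('A top',proj(f,[.462,-.146,.087]),'A base',proj(f,[.462,-.146,0]),'B',proj(f,[.443,-.274,.087]),'trayL',proj(f,[.569,-.024,.024]),'trayR',proj(f,[.562,-.1015,.024]),'salt',proj(f,[.453,-.017,.09]))"
```

```text
time_s: 1.48
ee_pos: [0.4478, -0.1059, 0.2057]
tool_rot: [0.707, 0.707, -0.0, 0.0]
wrist_force: [1.0, 0.1, 1.5]
finger_gap: 0.085
time_s: 2.15
ee_pos: [0.4549, -0.145, 0.2009]
tool_rot: [0.707, 0.708, -0.0, 0.0]
wrist_force: [0.5, 0.9, 0.8]
finger_gap: 0.0854
shift [-1.   7.1  0.9] turn 0.001 rows 0.1733945237429984 0.00997414342018412 tcp [ 0.4549 -0.145   0.2009] t 2.15 gap 0.0854 F [0.5 0.9 0.8]
A top [328.64623956 206.7578475 ] A base [326.23399635 179.90335512] B [303.36351943 360.3447213 ] trayL [465.31671822  33.55704247] trayR [447.03028203 134.1295906 ] salt [ 3.15464258e+02 -2.35187298e-01]
```

View pics/c1.png

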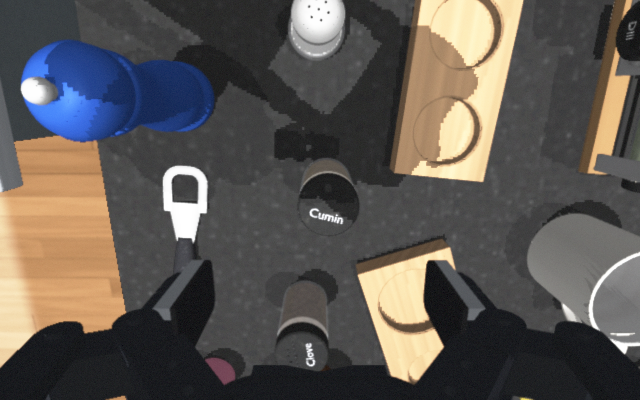

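Wrist view: the jar A lid ("Cumin") is centred at (329,205). The tray wells are at (466,32) and (446,130), within about 4 px of my predictions, and the shaker cap is at (318,12).

```bash
python3 -c "
from h import *
f=load('wrist')
print('A',onz(f,329,205,.087),'L',onz(f,465.5,32,.024),'Rr',onz(f,446.5,130,.024),'salt cap',onz(f,318,12,.085))
plan([.462,-.146,.046],90)"
```

```text
A [ 0.46223443 -0.14472465  0.087     ] L [ 0.56902615 -0.02287812  0.024     ] Rr [ 0.56122768 -0.09811029  0.024     ] salt cap [ 0.45449389 -0.02255318  0.085     ]
shift [ -0.6   7.1 154.9] turn 0.001 rows 3.7185020847532155 0.008016380535592971 tcp [ 0.4549 -0.1452  0.2009] t 2.2 gap 0.0854 F [ 0.1 -0.3 -1.3]
```

```bash
python3 -m jog '[[[85,0,7,20,0],[85,0,7,60,0],[85,0,7,100,0],[85,0,7,125,0],[85,0,7,145,0],[85,0,7,155,0],[85,0,7,155,0],[85,0,7,155,0]]]'; python3 -m jog '[[[40,0,0,0,0],[30,0,0,0,0],[30,0,0,0,0],[30,0,0,0,0],[30,0,0,0,0],[30,0,0,0,0],[30,0,0,0,0],[30,0,0,0,0]]]' 40; python3 -m jog '[[[30,0,0,-15,0],[30,0,0,-30,0],[30,0,0,-45,0],[30,0,0,-50,0],[30,0,0,-50,0],[30,0,0,-50,0],[30,0,0,-50,0],[30,0,0,-50,0]]]'; python3 -c "
from h import *
plan([.569,-.0225,.1],90)
f=grab('scene');cv2.imwrite('pics/d1.png',f['img'][120:340,190:450])
"
```

```text
time_s: 2.87
ee_pos: [0.4623, -0.1454, 0.0464]
tool_rot: [0.707, 0.708, -0.0, 0.001]
wrist_force: [-0.2, -0.2, 0.1]
finger_gap: 0.085
time_s: 3.53
ee_pos: [0.4632, -0.146, 0.0478]
tool_rot: [0.707, 0.708, -0.0, 0.002]
wrist_force: [0.4, 0.8, 6.1]
finger_gap: 0.0436
time_s: 4.2
ee_pos: [0.4623, -0.1454, 0.0967]
tool_rot: [0.707, 0.708, -0.0, 0.001]
wrist_force: [-0.3, 0.2, -1.3]
finger_gap: 0.0434
shift [122.8 106.8  -3.4] turn 0.001 rows 3.903802740157631 0.010494862378357733 tcp [ 0.4623 -0.1454  0.0967] t 4.2 gap 0.0434 F [-0.3  0.2 -1.3]
```

View pics/d1.png

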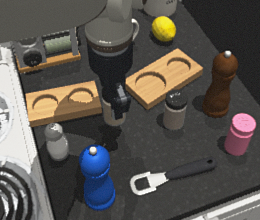

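The jar is held: the gap is 43.4 mm and it hangs level with the gripper. Now over the left well.

```bash
python3 -m jog '[[[30,30,26,-3,0],[30,60,52,-3,0],[30,90,78,-3,0],[30,112,97,-3,0],[30,123,107,-3,0],[30,123,107,-3,0],[30,123,107,-3,0],[30,123,107,-3,0]]]'; python3 -c "
from h import *
plan([.569,-.0225,.058],90)
f=grab('wrist');c=f['img'];g=grab('side');d=cv2.resize(g['img'][80:280,200:400],(400,400))
cv2.imwrite('pics/e1.png',np.hstack([cv2.resize(c,(640,400))[:,200:560],d]))
"
```

```text
time_s: 4.92
ee_pos: [0.5684, -0.0228, 0.099]
tool_rot: [0.707, 0.707, -0.001, 0.0]
wrist_force: [0.0, -0.2, -1.9]
finger_gap: 0.0437
shift [ 0.4  0.7 41. ] turn 0.001 rows 0.9830020697604385 0.008001477377332481 tcp [ 0.5684 -0.0228  0.099 ] t 4.9167 gap 0.0437 F [ 0.  -0.2 -1.9]
```

View pics/e1.png

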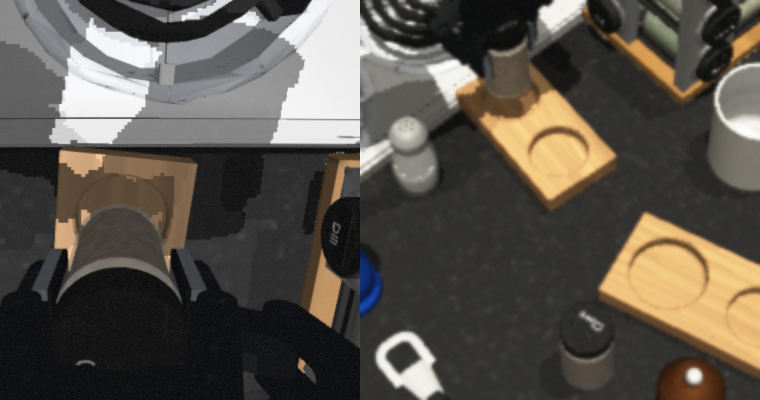

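The jar hangs upright over the left well in both views. Lowering it.

```bash
python3 -m jog '[[[30,0,1,10,0],[30,0,1,20,0],[30,0,1,28,0],[30,0,1,33,0],[30,0,1,36,0],[30,0,1,38,0],[30,0,1,39,0],[30,0,1,39,0]]]'; python3 -m jog '[[[30,0,0,0.3,0],[30,0,0,0.7,0],[30,0,0,1,0],[30,0,0,1.5,0],[30,0,0,1.5,0],[30,0,0,1.5,0],[30,0,0,1.5,0],[30,0,0,1.5,0]]]'
```

```text
time_s: 5.68
ee_pos: [0.5695, -0.0233, 0.0603]
tool_rot: [0.707, 0.707, -0.001, 0.0]
wrist_force: [-0.7, 0.2, -0.9]
finger_gap: 0.0438
time_s: 6.35
ee_pos: [0.5695, -0.0233, 0.0588]
tool_rot: [0.707, 0.707, -0.001, 0.0]
wrist_force: [0.2, -0.8, -1.4]
finger_gap: 0.0435
```

```bash
python3 -m jog '[[[30,0,0,0.5,0],[30,0,0,0.5,0],[30,0,0,1,0],[30,0,0,1,0],[30,0,0,1.5,0],[30,0,0,1.5,0],[30,0,0,2,0],[30,0,0,2,0]]]'; python3 -m jog '[[[30,0,0,0.5,0],[30,0,0,0.5,0],[30,0,0,0.5,0],[30,0,0,0.5,0],[30,0,0,0.5,0],[30,0,0,0.5,0],[30,0,0,0.5,0],[30,0,0,0.5,0]]]'
```

```text
time_s: 7.02
ee_pos: [0.5696, -0.0233, 0.0578]
tool_rot: [0.707, 0.707, -0.001, 0.0]
wrist_force: [-4.6, 0.8, 8.7]
finger_gap: 0.0434
time_s: 7.68
ee_pos: [0.5698, -0.0233, 0.0579]
tool_rot: [0.707, 0.707, -0.001, 0.001]
wrist_force: [-2.5, 1.2, 5.3]
finger_gap: 0.0436
```

Contact came at a TCP height of 0.058, which is the well floor (base at 10 mm). Release and rise.

```bash
python3 -m jog '[[[65,0,0,0,0],[65,0,0,0,0],[65,0,0,0,0],[65,0,0,0,0],[65,0,0,-10,0],[65,0,0,-30,0],[65,0,0,-60,0],[65,0,0,-90,0]]]';python3 -m jog '[[[85,0,0,-60,0],[85,0,0,-60,0],[85,0,0,-60,0],[85,0,0,-60,0],[85,0,0,-60,0],[85,0,0,-60,0],[85,0,0,-60,0],[85,0,0,-60,0]]]'; python3 -c "
from h import *
plan([.443,-.274,.2],90)"
```

```text
time_s: 8.35
ee_pos: [0.5691, -0.023, 0.1487]
tool_rot: [0.707, 0.707, -0.001, -0.0]
wrist_force: [0.4, 0.1, 0.3]
finger_gap: 0.0648
time_s: 9.02
ee_pos: [0.5685, -0.0227, 0.2073]
tool_rot: [0.707, 0.707, -0.002, -0.001]
wrist_force: [-0.0, 0.3, -0.1]
finger_gap: 0.0848
shift [-251.2 -125.5    8. ] turn 0.0 rows 6.738273973085948 0.0018576489718138817 tcp [ 0.5685 -0.0227  0.2073] t 9.0167 gap 0.0848 F [-0.   0.3 -0.1]
```

```bash
python3 -m jog '[[[85,-251,-125,8,0],[85,-251,-125,8,0],[85,-251,-125,8,0],[85,-251,-125,8,0],[85,-251,-125,8,0],[85,-251,-125,8,0],[85,-251,-125,8,0],[85,-251,-125,8,0]]]'; python3 -c "
from h import *
plan([.443,-.274,.046],90)
f=grab('wrist');cv2.imwrite('pics/f1.png',f['img'])
for p in [[.443,-.274,.087],[.5613,-.1,.024],[.569,-.0225,.097],[.546,-.263,.024],[.572,-.345,.024]]: print(p,proj(f,p).round(1))"
```

```text
time_s: 9.68
ee_pos: [0.4409, -0.2782, 0.1994]
tool_rot: [0.709, 0.705, -0.003, -0.002]
wrist_force: [0.2, -0.1, 0.2]
finger_gap: 0.0849
shift [  4.5   3.  153.4] turn -0.006 rows 3.680484377514263 0.044089920361441555 tcp [ 0.4409 -0.2782  0.1994] t 9.6833 gap 0.0849 F [ 0.2 -0.1  0.2]
[0.443, -0.274, 0.087] [322.4 200. ]
[0.5613, -0.1, 0.024] [482.9 -52.3]
[0.569, -0.0225, 0.097] [ 575.3 -284.1]
[0.546, -0.263, 0.024] [443.5 167.1]
[0.572, -0.345, 0.024] [463.7 255.9]
```

View pics/f1.png

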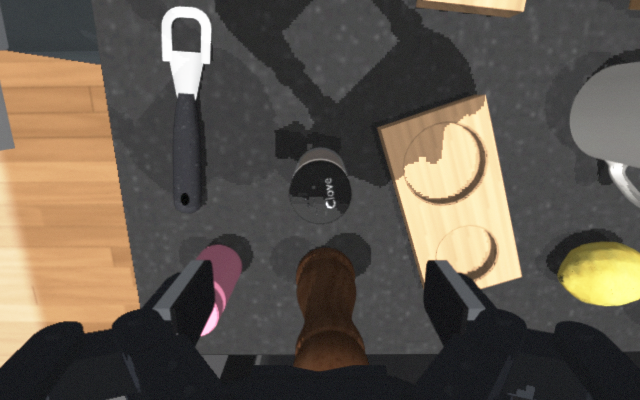

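Wrist view: the jar B lid ("Clove") is at about (320,193), the wide well at (444,162), the narrow well at (466,254) and the mill foot at (327,265).

```bash
python3 -c "
from h import *
f=load('wrist')
b=onz(f,320,193,.087);print('B',b,'wide',onz(f,444,162,.024),'nar',onz(f,466,254,.024))
plan([b[0],b[1],.046],90)"
```

```text
B [ 0.44135721 -0.26899632  0.087     ] wide [ 0.54600626 -0.25860426  0.024     ] nar [ 0.57386485 -0.34317302  0.024     ]
shift [6.800e+00 1.000e-01 1.534e+02] turn -0.005 rows 3.682470767583161 0.036152740558111116 tcp [ 0.4421 -0.2758  0.1994] t 9.7333 gap 0.0847 F [-0.1  0.7  0.2]
```

```bash
python3 -m jog '[[[85,5,0,20,0],[85,5,0,60,0],[85,5,0,100,0],[85,5,0,125,0],[85,5,0,145,0],[85,5,0,153,0],[85,5,0,153,0],[85,5,0,153,0]]]'; python3 -m jog '[[[40,0,0,0,0],[30,0,0,0,0],[30,0,0,0,0],[30,0,0,0,0],[30,0,0,0,0],[30,0,0,0,0],[30,0,0,0,0],[30,0,0,0,0]]]' 40; python3 -m jog '[[[30,0,0,-15,0],[30,0,0,-30,0],[30,0,0,-45,0],[30,0,0,-50,0],[30,0,0,-50,0],[30,0,0,-50,0],[30,0,0,-50,0],[30,0,0,-50,0]]]'; python3 -c "
from h import *
plan([.5613,-.1,.098],90)
"
```

```text
time_s: 10.4
ee_pos: [0.4419, -0.2705, 0.0469]
tool_rot: [0.708, 0.706, -0.002, -0.002]
wrist_force: [1.2, -1.0, -0.2]
finger_gap: 0.0849
time_s: 11.07
ee_pos: [0.4427, -0.2712, 0.0483]
tool_rot: [0.708, 0.706, -0.002, -0.001]
wrist_force: [-0.9, 0.3, 6.9]
finger_gap: 0.0433
time_s: 11.73
ee_pos: [0.4423, -0.2705, 0.0972]
tool_rot: [0.708, 0.706, -0.002, -0.002]
wrist_force: [-0.1, 0.8, -1.6]
finger_gap: 0.0438
shift [171.  118.4  -1.4] turn -0.004 rows 4.987091983131831 0.030077849518114465 tcp [ 0.4423 -0.2705  0.0972] t 11.7333 gap 0.0438 F [-0.1  0.8 -1.6]
```

```bash
python3 -m jog '[[[30,30,21,-1,0],[30,65,45,-1,0],[30,100,69,-1,0],[30,135,94,-1,0],[30,160,111,-1,0],[30,171,118,-1,0],[30,171,118,-1,0],[30,171,118,-1,0]]]'; python3 -c "
from h import *
plan([.5613,-.1,.0605],90)
f=grab('wrist');c=f['img'];g=grab('side');d=cv2.resize(g['img'][80:280,200:400],(400,400))
cv2.imwrite('pics/g1.png',np.hstack([c[:,200:560],d]))
"
```

```text
time_s: 12.4
ee_pos: [0.5604, -0.0998, 0.0967]
tool_rot: [0.708, 0.706, -0.002, -0.002]
wrist_force: [0.2, -0.5, -0.8]
finger_gap: 0.0436
shift [-0.2  1.2 36.2] turn -0.002 rows 0.869429164348939 0.018641135026811913 tcp [ 0.5604 -0.0998  0.0967] t 12.4 gap 0.0436 F [ 0.2 -0.5 -0.8]
```

View pics/g1.png

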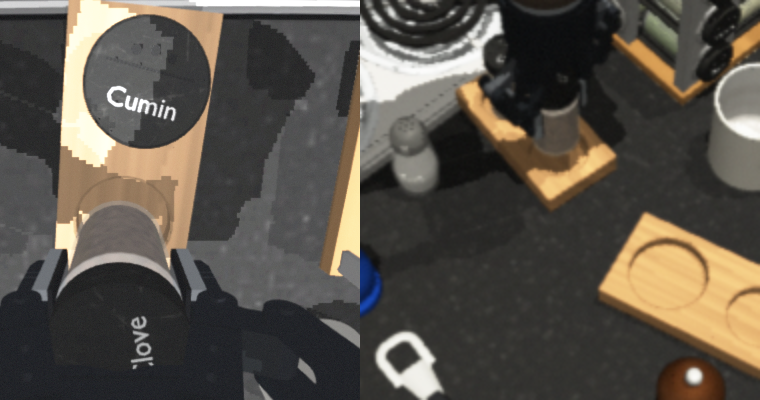

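The first jar stands in its well, and jar B hangs over the second well. Lower it.

```bash
python3 -m jog '[[[30,0,1,10,0],[30,0,1,20,0],[30,0,1,27,0],[30,0,1,32,0],[30,0,1,34,0],[30,0,1,36,0],[30,0,1,37,0],[30,0,1,37,0]]]'; python3 -m jog '[[[30,0,0,0.5,0],[30,0,0,1,0],[30,0,0,1.5,0],[30,0,0,1.5,0],[30,0,0,2,0],[30,0,0,2,0],[30,0,0,2,0],[30,0,0,2,0]]]'
```

```text
time_s: 13.17
ee_pos: [0.5609, -0.1011, 0.0601]
tool_rot: [0.709, 0.705, -0.002, -0.002]
wrist_force: [-0.5, 0.2, -1.1]
finger_gap: 0.0437
time_s: 13.83
ee_pos: [0.561, -0.1011, 0.0584]
tool_rot: [0.709, 0.705, -0.002, -0.002]
wrist_force: [-1.3, 0.6, 3.1]
finger_gap: 0.0433
```

```bash
python3 -m jog '[[[65,0,0,0,0],[65,0,0,0,0],[65,0,0,0,0],[65,0,0,0,0],[65,0,0,-10,0],[65,0,0,-30,0],[65,0,0,-60,0],[65,0,0,-90,0]]]';python3 -m jog '[[[85,0,0,-60,0],[85,-10,-20,-60,0],[85,-10,-60,-60,0],[85,0,-100,-60,0],[85,40,-107,-60,0],[85,78,-107,-60,0],[85,78,-107,-60,0],[85,78,-107,-60,0]]]'; python3 -c "
from h import *
plan([.453,-.0205,.048],90)
f=grab('wrist');cv2.imwrite('pics/h1.png',f['img'])
print(proj(f,[.453,-.0205,.09]),proj(f,[.453,-.0205,0]))"
```

```text
time_s: 14.5
ee_pos: [0.5609, -0.1008, 0.1493]
tool_rot: [0.709, 0.705, -0.003, -0.003]
wrist_force: [-0.5, -0.4, 0.2]
finger_gap: 0.0648
time_s: 15.17
ee_pos: [0.4546, -0.0211, 0.211]
tool_rot: [0.708, 0.707, -0.002, -0.002]
wrist_force: [0.5, -0.4, -0.4]
finger_gap: 0.0847
shift [  0.6  -0.6 163. ] turn -0.002 rows 3.908513785234953 0.012425217866066823 tcp [ 0.4546 -0.0211  0.211 ] t 15.1667 gap 0.0847 F [ 0.5 -0.4 -0.4]
[317.24755564 202.01188678] [318.30273683 176.27228785]
```

View pics/h1.png

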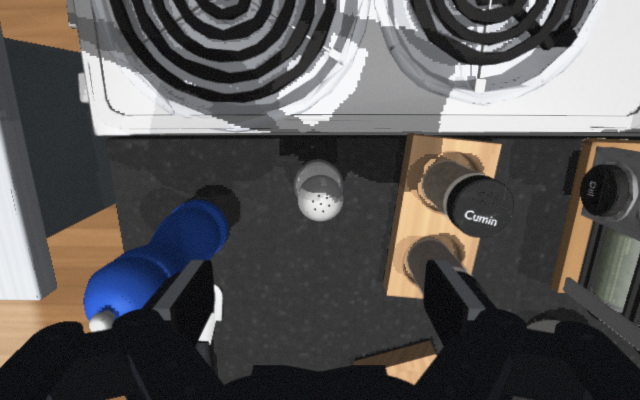

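Wrist view: the shaker cap is at (320,200), within 3 px of the prediction, and both fingers clear the blue mill and the tray. Grasping it.

```bash
python3 -m jog '[[[85,1,0,20,0],[85,1,0,60,0],[85,1,0,100,0],[85,1,0,130,0],[85,1,0,153,0],[85,1,0,163,0],[85,1,0,163,0],[85,1,0,163,0]]]'; python3 -m jog '[[[40,0,0,0,0],[25,0,0,0,0],[25,0,0,0,0],[25,0,0,0,0],[25,0,0,0,0],[25,0,0,0,0],[25,0,0,0,0],[25,0,0,0,0]]]' 40; python3 -m jog '[[[25,0,0,-15,0],[25,0,0,-30,0],[25,0,0,-60,0],[25,0,0,-90,0],[25,0,0,-115,0],[25,0,0,-125,0],[25,0,0,-125,0],[25,0,0,-125,0]]]'; python3 -c "
from h import *
plan([.5735,-.344,.173],90)
f=grab('wrist');g=grab('side');d=cv2.resize(g['img'][40:240,150:350],(400,400))
cv2.imwrite('pics/i1.png',np.hstack([f['img'][:,200:560],d]))
"
```

```text
time_s: 15.88
ee_pos: [0.4547, -0.0221, 0.0486]
tool_rot: [0.709, 0.706, -0.002, -0.002]
wrist_force: [0.0, 0.8, 0.4]
finger_gap: 0.0853
time_s: 16.55
ee_pos: [0.4556, -0.0224, 0.0501]
tool_rot: [0.708, 0.706, -0.002, -0.001]
wrist_force: [-2.8, 0.3, 8.1]
finger_gap: 0.0382
time_s: 17.22
ee_pos: [0.4558, -0.0221, 0.1745]
tool_rot: [0.708, 0.706, -0.002, -0.001]
wrist_force: [-0.4, 0.9, -1.8]
finger_gap: 0.038
shift [-321.5  118.8    1.5] turn -0.004 rows 8.219939806488227 0.028780773116937917 tcp [ 0.4558 -0.0221  0.1745] t 17.2167 gap 0.038 F [-0.4  0.9 -1.8]
```

View pics/i1.png

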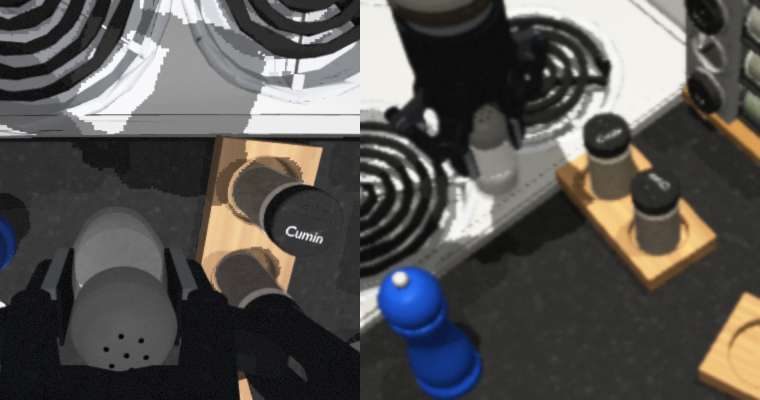

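The shaker is held upright, and both jars stand straight in their wells. Next, carry it to the narrow well.

```bash
python3 -m jog '[[[25,-30,11,1,0],[25,-70,26,1,0],[25,-110,41,1,0],[25,-150,55,1,0],[25,-190,70,1,0],[25,-230,85,1,0],[25,-260,96,1,0],[25,-280,103,1,0]]]';python3 -m jog '[[[25,-15,6,10,0],[25,-30,11,30,0],[25,-41,15,50,0],[25,-41,15,65,0],[25,-41,15,70,0],[25,-41,15,70,0],[25,-41,15,70,0],[25,-41,15,70,0]]]'; python3 -c "
from h import *
plan([.5735,-.344,.062],90)
f=grab('wrist');g=grab('side');d=cv2.resize(g['img'][160:360,280:480],(400,400))
cv2.imwrite('pics/j1.png',np.hstack([f['img'][:,200:560],d]))
"
```

```text
time_s: 17.98
ee_pos: [0.5563, -0.3054, 0.1685]
tool_rot: [0.709, 0.705, -0.003, -0.004]
wrist_force: [1.0, 0.1, -0.7]
finger_gap: 0.0379
time_s: 18.65
ee_pos: [0.5708, -0.3465, 0.0992]
tool_rot: [0.709, 0.705, -0.003, -0.003]
wrist_force: [0.5, 0.4, -1.4]
finger_gap: 0.0379
shift [ 2.5  3.  37.2] turn -0.006 rows 0.8970652315746901 0.0442284832743494 tcp [ 0.5708 -0.3465  0.0992] t 18.65 gap 0.0379 F [ 0.5  0.4 -1.4]
```

View pics/j1.png

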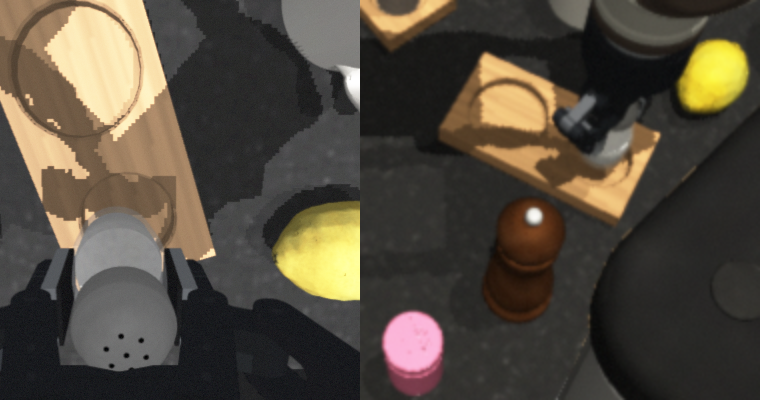

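Wrist view: the wide well is centred at about (276,69) and the narrow well at about (327,220), partly behind the shaker. The fingers are clear of the lemon and the mill.

```bash
python3 -c "
from h import *
f=load('wrist')
print(onz(f,275.5,69,.024),onz(f,327,220,.024))
plan([.5725,-.344,.061],90)"
```

```text
[ 0.54801474 -0.25994701  0.024     ] [ 0.57521977 -0.34396102  0.024     ]
shift [ 2.8  1.8 38.8] turn -0.006 rows 0.9332588489046153 0.044481668627234024 tcp [ 0.571  -0.3467  0.0998] t 18.75 gap 0.0381 F [ 0.4  0.1 -0.5]
```

Wells: narrow (0.574,-0.344), wide (0.547,-0.260).

```bash
python3 -m jog '[[[25,3,3,5,0],[25,3,3,15,0],[25,3,3,25,0],[25,3,3,31,0],[25,3,3,35,0],[25,3,3,37,0],[25,3,3,38,0],[25,3,3,38,0]]]'; python3 -m jog '[[[25,0,0,0.5,0],[25,0,0,1,0],[25,0,0,1.5,0],[25,0,0,2,0],[25,0,0,2.5,0],[25,0,0,2.5,0],[25,0,0,2.5,0],[25,0,0,2.5,0]]]'
```

```text
time_s: 19.42
ee_pos: [0.5737, -0.3439, 0.0616]
tool_rot: [0.709, 0.705, -0.003, -0.003]
wrist_force: [-0.4, -0.9, -1.1]
finger_gap: 0.038
time_s: 20.08
ee_pos: [0.5739, -0.3442, 0.0603]
tool_rot: [0.709, 0.705, -0.003, -0.002]
wrist_force: [-2.3, 1.3, 5.7]
finger_gap: 0.038
```

```bash
python3 -m jog '[[[62,0,0,0,0],[62,0,0,0,0],[62,0,0,0,0],[62,0,0,0,0],[62,0,0,-10,0],[62,0,0,-35,0],[62,0,0,-70,0],[62,0,0,-110,0]]]';python3 -m jog '[[[85,0,0,-40,0],[85,0,-20,-80,0],[85,-10,-60,-100,0],[85,-20,-95,-100,0],[85,-32,-120,-100,0],[85,-32,-125,-100,0],[85,-32,-125,-100,0],[85,-32,-125,-100,0]]]'; python3 -c "
from h import *
plan([.449,-.376,.139],90)
f=grab('wrist');cv2.imwrite('pics/k1.png',f['img'])
print(proj(f,[.449,-.376,.165]),proj(f,[.449,-.376,0]))"
```

```text
time_s: 20.75
ee_pos: [0.5737, -0.343, 0.1698]
tool_rot: [0.709, 0.705, -0.004, -0.004]
wrist_force: [-0.4, -0.6, -0.6]
finger_gap: 0.0615
time_s: 21.42
ee_pos: [0.4499, -0.3742, 0.2715]
tool_rot: [0.709, 0.705, -0.003, -0.004]
wrist_force: [0.0, 0.1, -0.2]
finger_gap: 0.085
shift [ -2.    0.5 132.5] turn -0.006 rows 3.1776820669126615 0.048423296949025744 tcp [ 0.4499 -0.3742  0.2715] t 21.4167 gap 0.085 F [ 0.   0.1 -0.2]
[318.71334929 211.40851328] [320.41004112 167.63951558]
```

View pics/k1.png

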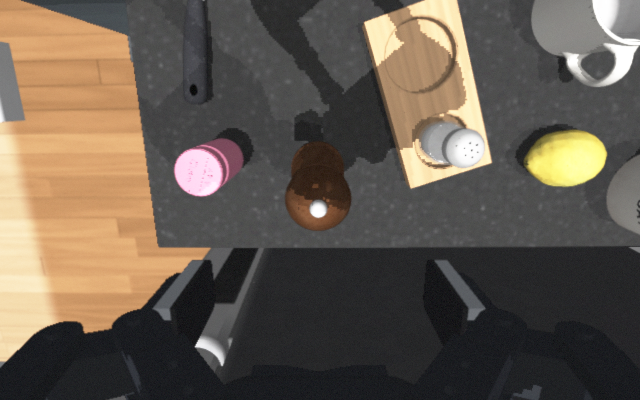

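Wrist view: the mill knob is at (318,209), within 2 px of the prediction. The shaker stands in the narrow well at (440,140). Grasping the mill.

```bash
python3 -m jog '[[[85,-1,0,20,0],[85,-1,0,50,0],[85,-1,0,80,0],[85,-1,0,105,0],[85,-1,0,122,0],[85,-1,0,132,0],[85,-1,0,133,0],[85,-1,0,133,0]]]'; python3 -m jog '[[[50,0,0,0,0],[35,0,0,0,0],[35,0,0,0,0],[35,0,0,0,0],[35,0,0,0,0],[35,0,0,0,0],[35,0,0,0,0],[35,0,0,0,0]]]' 50; python3 -m jog '[[[35,0,0,-10,0],[35,0,0,-20,0],[35,0,0,-30,0],[35,0,0,-40,0],[35,0,0,-50,0],[35,0,0,-50,0],[35,0,0,-50,0],[35,0,0,-50,0]]]'; python3 -c "
from h import *
plan([.547,-.26,.19],90)
f=grab('scene');g=grab('side');d=cv2.resize(g['img'][180:380,280:480],(400,400))
cv2.imwrite('pics/l1.png',np.hstack([cv2.resize(f['img'][90:290,300:480],(360,400)),d]))
"
```

```text
time_s: 22.13
ee_pos: [0.4496, -0.3744, 0.1382]
tool_rot: [0.709, 0.706, -0.003, -0.005]
wrist_force: [-0.2, -0.9, -0.7]
finger_gap: 0.0851
time_s: 22.8
ee_pos: [0.4504, -0.3755, 0.1402]
tool_rot: [0.709, 0.706, -0.003, -0.003]
wrist_force: [-0.8, 0.2, 6.4]
finger_gap: 0.0461
time_s: 23.47
ee_pos: [0.4507, -0.3752, 0.1898]
tool_rot: [0.709, 0.706, -0.003, -0.003]
wrist_force: [-0.1, 0.5, -2.2]
finger_gap: 0.0458
shift [115.6  95.8  -1.2] turn -0.004 rows 3.601205829496827 0.03402149415433822 tcp [ 0.4507 -0.3752  0.1898] t 23.4667 gap 0.0458 F [-0.1  0.5 -2.2]
```

View pics/l1.png

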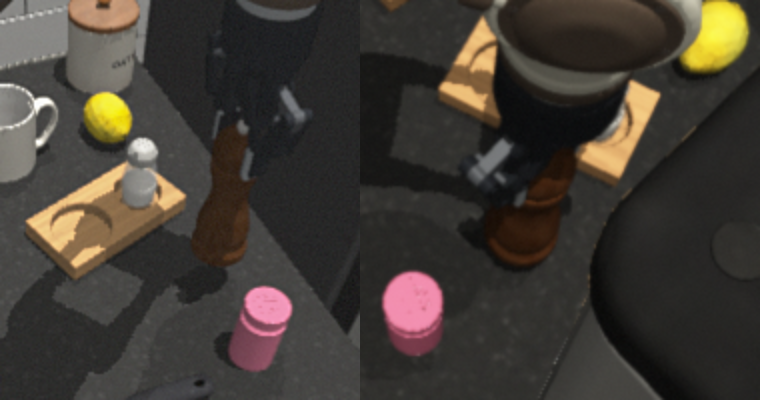

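The mill is held at the head and looks upright. I'll go y first, then x, to stay clear of the shaker.

```bash
python3 -m jog '[[[35,20,3,-2,0],[35,50,10,-2,0],[35,80,25,-2,0],[35,102,45,-2,0],[35,113,65,-2,0],[35,116,82,-2,0],[35,116,93,-2,0],[35,116,96,-2,0]]]'; python3 -m jog '[[[35,0,0,0,0],[35,0,0,0,0],[35,0,0,0,0],[35,0,0,0,0],[35,0,0,0,0],[35,0,0,0,0],[35,0,0,0,0],[35,0,0,0,0]]]'; python3 -c "
from h import *
plan([.547,-.26,.152],90)
f=grab('wrist');f2=grab('scene');g=grab('side');d=cv2.resize(g['img'][130:330,300:450],(300,400))
cv2.imwrite('pics/m1.png',np.hstack([cv2.resize(f2['img'][110:260,300:410],(220,300),interpolation=2).copy() if 0 else cv2.resize(f2['img'][90:260,300:428],(300,400)),d]))
cv2.imwrite('pics/m2.png',f['img'])
"
```

```text
time_s: 24.23
ee_pos: [0.5481, -0.2586, 0.1896]
tool_rot: [0.708, 0.706, -0.003, -0.004]
wrist_force: [-0.7, 0.6, -1.4]
finger_gap: 0.0456
time_s: 24.9
ee_pos: [0.548, -0.2587, 0.1897]
tool_rot: [0.708, 0.706, -0.003, -0.004]
wrist_force: [0.2, 0.6, -1.6]
finger_gap: 0.0454
shift [-1.3 -0.6 37.7] turn -0.003 rows 0.9048675668564748 0.02256415862693595 tcp [ 0.548  -0.2587  0.1897] t 24.9 gap 0.0454 F [ 0.2  0.6 -1.6]
```

View pics/m1.png

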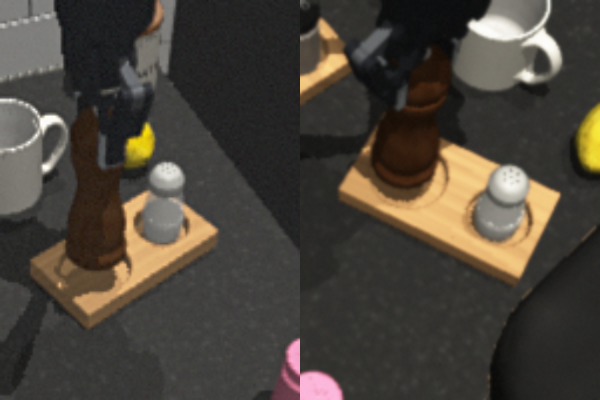

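The mill hangs above the wide well: its foot is at scene-crop (98,269) and side-crop (105,189). Checking that the foot is centred.

```bash
python3 -c "
from h import *
for n,p in [('scene',(341.6,204)),('side',(352.2,224.2))]:
    f=load(n);q=onz(f,*p,.0495);u=(q-f['eye'])[:2];print(n,q[:2]+.029*u/np.linalg.norm(u))
plan([.547,-.26,.153],90)"
```

```text
scene [ 0.54713168 -0.26344602]
side [ 0.54594059 -0.26258847]
shift [-1.4 -0.7 36.7] turn -0.003 rows 0.8802592550744373 0.021195486047165785 tcp [ 0.5481 -0.2586  0.1897] t 25.05 gap 0.0457 F [ 0.2 -0.5 -1.6]
```

```bash
python3 -m jog '[[[35,0,0,8,0],[35,0,0,18,0],[35,0,0,26,0],[35,0,0,31,0],[35,0,0,34,0],[35,0,0,36,0],[35,0,0,37,0],[35,0,0,37,0]]]'; python3 -m jog '[[[35,0,0,0.5,0],[35,0,0,1,0],[35,0,0,1.5,0],[35,0,0,2,0],[35,0,0,2.5,0],[35,0,0,3,0],[35,0,0,3,0],[35,0,0,3,0]]]'
```

```text
time_s: 25.72
ee_pos: [0.5477, -0.2585, 0.1525]
tool_rot: [0.708, 0.706, -0.003, -0.004]
wrist_force: [-0.5, 0.0, -2.2]
finger_gap: 0.0454
time_s: 26.38
ee_pos: [0.5478, -0.2589, 0.1503]
tool_rot: [0.708, 0.706, -0.003, -0.003]
wrist_force: [-2.3, 1.5, 3.7]
finger_gap: 0.0455
```

The mill is on the floor (contact at 0.150 = 0.140 + 0.010). Release, rise, and back off toward the robot.

```bash
python3 -m jog '[[[70,0,0,0,0],[70,0,0,0,0],[70,0,0,0,0],[70,0,0,0,0],[70,0,0,-10,0],[70,0,0,-30,0],[70,0,0,-60,0],[70,0,0,-85,0]]]'; python3 -m jog '[[[70,0,0,-20,0],[70,30,-20,-20,0],[70,60,-50,-20,0],[70,90,-90,-20,0],[70,120,-130,-20,0],[70,150,-150,-20,0],[70,180,-170,-20,0],[70,200,-190,-20,0]]]'; python3 -m jog '[[[70,40,0,0,0],[70,80,0,0,0],[70,120,0,0,0],[70,160,0,0,0],[70,200,0,0,0],[70,200,0,0,0],[70,200,0,0,0],[70,200,0,0,0]]]'; python3 -c "
from h import *
f2=grab('scene');g=grab('side')
cv2.imwrite('pics/n1.png',np.hstack([cv2.resize(f2['img'][110:270,205:405],(400,320)),cv2.resize(g['img'][90:282,230:470],(400,320))]))
print(observe()['ee_pos'])
"
```

```text
time_s: 27.05
ee_pos: [0.5486, -0.2588, 0.2372]
tool_rot: [0.708, 0.706, -0.003, -0.003]
wrist_force: [1.1, -0.5, 0.0]
finger_gap: 0.0703
time_s: 27.72
ee_pos: [0.3579, -0.0564, 0.2594]
tool_rot: [0.708, 0.706, -0.003, -0.003]
wrist_force: [0.1, 0.0, 0.2]
finger_gap: 0.0695
time_s: 28.38
ee_pos: [0.3584, 0.1434, 0.2599]
tool_rot: [0.708, 0.707, -0.003, -0.003]
wrist_force: [-0.1, -0.3, -1.1]
finger_gap: 0.0698
[0.35866433 0.14243755 0.25971929]
```

View pics/n1.png

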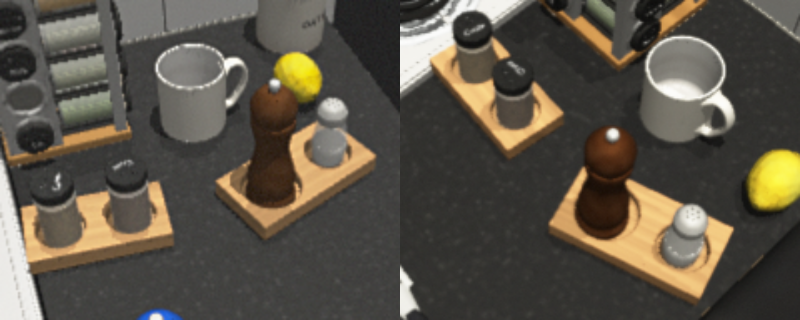

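All four stand in their wells. A quick tilt check of the mill from its knob, then I hand in.

```bash
python3 -c "
from h import *
from scipy.optimize import lstsq if 0 else least_squares
" 2>/dev/null; python3 -c "
from h import *
S,D=load('scene'),load('side')
a=onz(S,342.3,153,.176);b=onz(D,357.2,170.2,.176);print('knob',a,b)
for n,f,p in [('foot',S,(205+271/2,110+207/2)),('foot',D,(230+203/1.667,90+238/1.667))]:
    q=onz(f,*p,.012);u=(q-f['eye'])[:2];print(n,q[:2]+.029*u/np.linalg.norm(u))
from station import finish_job
print(finish_job())"
```

```text
knob [ 0.54289947 -0.25642739  0.176     ] [ 0.54519327 -0.25955339  0.176     ]
foot [ 0.55176493 -0.26421581]
foot [ 0.54766336 -0.26281372]
the job is handed in; nothing more can be done
None
```

I put all four seasonings away in the order asked: jar, jar, salt shaker, pepper mill. I then backed the arm off and handed the job in at about 28.5 s. The two jars are in the jar tray, the salt shaker is in the narrow well and the pepper mill is in the wide well.

**Seating:** Each item met the floor of its well at the expected height, about 10 mm above the worktop, with contact forces of about 3–9 N.

**Final pictures:** The scene and side views show all four upright in their wells. The mug and lemon look where they were, and the pink jar and blue mill were not touched.

**Mill tilt check:** It was rough and did not fully agree. The two cameras put the mill's knob and foot 4–12 mm apart over its height. That is within or a little above my pixel-reading error. The mill looked straight in both views and the contact height matched the well floor, so I took it as seated. I did not re-measure it more closely before handing in.

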